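# Trip the winder's hidden latch with the release rod and try its stop switch

## Task

The bobbin winder's cover is latched and its stop switch has to be tried. Take the plain release rod from the tool rack, push it through the access hole in the winder's sloped front until the hidden latch lets go and the cover springs fully open, then hang the rod back upright in the notch it came from. With the gripper's own fingers gently press the switch's roller arm down until it clicks and let it spring back; leave the other tool and everything else standing where it is.

Things in the scene. Friction and masses are not known exactly. Their poses are not given: they have to be found in the camera images.
- winder: Grey sheet-metal bobbin winder, fixed, 260 (x) by 240 (y) by 110 mm high, its sloped front towards the rack. Origin: on the table, 110 mm behind the front foot edge (it spans x -110 to +150, y +-120 mm of its own frame); x points from the sloped front to the hinged back, z up. The front panel rises at 35 degrees from x -110, z 35 to x -10, z 105; behind it lies the flat sprung cover, top at z 110.
- port: Steel guide tube of the access hole in the middle of the sloped panel: 32 mm outside, hole 18 mm across, 28 mm deep. Origin: centre of its mouth, 6 mm proud of the panel (x -63, y 0, z 75 mm of the winder). z points out of the hole, up and towards the rack's side, 35 degrees from vertical; y as the winder's. The rod must come in along z within about 15 degrees; a vertical rod does not pass.
- latch (a joint): Travel (m) of the hidden push plate down the hole's axis: 0 at rest, 32 mm below the hole's mouth; it frees the cover at 0.008 to 0.009; stop at 0.014 (rod tip 46 mm below the mouth). Spring: 3.3 N at 0, about 8 N at 0.009, 11 N at the stop. It springs back when the rod is withdrawn.
- cover (a joint): Angle (rad) of the cover (158 by 236 mm, 5 mm thick), hinged along the winder's back edge (x 150, z 105 mm of the winder): 0 shut and latched, 2.2 fully open, leaning back beyond the hinge. Only the latch frees it; its spring then opens it in about 2 s and holds it there.
- cover_edge (a point): Middle of the cover's front edge, top side; shut, it is at x -8, z 110 mm of the winder. Under the cover is an open compartment, x -6 to +146, y -116 to +116 mm of the winder, rim 105 mm high: two bobbins on a spindle on the +y side (all at y over 18 mm, below z 90), the stop switch on the -y side.
- switch_arm (a joint): Angle (rad) of the stop switch's spring-loaded roller arm: 0 at rest (up), clicks at 0.35, hard stop at 0.7. It turns down about a pivot at x 75, y -88, z 80 mm of the winder; pressing needs 1 to 4 N at the roller.
- roller (a point): Top of the white roller (22 mm in diameter, 16 mm wide, axle along the winder's x) at the end of the 55 mm switch arm, which points to the winder's +y. At rest this point is at x 75, y -33, z 98 mm of the winder, under the shut cover. It clicks when the roller is pressed down by about 20 mm; the hard stop is about 37 mm down.
- rod: Release rod, 90 g: square pale wooden handle 20 by 20 by 75 mm, round steel collar 30 mm wide, 5 mm thick, and below it a plain straight steel shaft, 8 mm thick, 80 mm long, blunt end. Origin: centre of the collar's underside; z up along the handle (z +5 to +80 mm), x and y square to its sides and to the rack. It stands upright in one of the rack's two notches, collar on the board.
- rod_tip (a point): Blunt end of the rod's shaft, 80 mm below its origin.
- punch: The other tool in the rack, to be left alone: a hand punch with a round wooden handle 26 mm thick, a steel striking cap 34 mm wide on top (80 mm above its origin), the same collar, and a 10 mm shaft only 64 mm long that ends in a broad flat foot 34 by 10 by 14 mm. Origin: centre of the collar's underside, z up.
- rack: Plywood tool rack fixed to the table, 110 (x) by 220 (y) by 107 mm high; origin under its centre, z up. Its top board (12 mm thick, top at 107 mm) has two notches 16 mm wide, 110 mm apart, open to the rack's -x side (towards the robot); open below.
- notch0 (a point): Where a tool's collar centre sits in the notch on the rack's -y side: on the board's top, x -12, y -55, z 107 mm of the rack. The notch runs from 20 mm behind this point out to the front edge 38 mm before it.
- notch1 (a point): The same for the notch on the rack's +y side (x -12, y +55, z 107 mm).
- cone: Bystander: pale thread cone, 72 mm wide at the foot, 140 mm high, standing; origin under its centre.
- jar: Bystander: amber jar with a steel cap, 64 mm wide, 85 mm high; origin under its centre.
- weight: Bystander: dark steel pattern weight, disc 70 mm wide, 30 mm high; origin under its centre.
- hammer: Bystander: hammer lying on the table; origin under its middle.
- mug: Bystander: white mug, 80 mm wide, 90 mm high; origin under its centre.
There are look-alikes about, which are no part of the job. Several things look just like the rack: the one meant starts farthest to the robot's right.

How it is judged (in metres and radians):
On the way, in this order (a step that is already met when the one before it is completed fails the run):
1. the rod, through the access hole, pushes the hidden latch (value of joint latch above 0.006 m and z of rod_tip in the frame of port below -0.03 m and distance between rod_tip and port below 0.055 m), for 0.02 s.
2. the cover has sprung fully open (value of joint cover above 2 rad), for 0.1 s.
3. the rod hangs upright in its notch again, let go ((distance between rod and notch0 below 0.022 m or distance between rod and notch1 below 0.022 m) and angle between rod's own z axis and vertical below 0.12 rad and contact force between rod and the fingers below 0.1 N and linear speed of rod below 0.03 m/s), for 0.2 s.
4. the fingers press the roller arm to its click (value of joint switch_arm above 0.35 rad and contact force between switch_arm and the fingers above 0.2 N), for 0.05 s.
At the end, for the whole second after the job is handed in: The cover stands fully open (over 2.0 rad), the latch plate and the switch arm have sprung back (under 2 mm, under 0.05 rad), and the rod hangs at rest in its notch, its collar centre within 22 mm of the notch point and upright to 0.12 rad (value of joint switch_arm below 0.05 rad and value of joint cover above 2 rad and value of joint latch below 0.002 m and (distance between rod and notch0 below 0.022 m or distance between rod and notch1 below 0.022 m) and angle between rod's own z axis and vertical below 0.12 rad and linear speed of rod below 0.02 m/s); the robot touches nothing.
It fails at once if the switch arm is forced (over 20 N) (contact force between switch_arm and anything else above 20 N).
It fails at once if the other tool in the rack is disturbed (moved over 20 mm or tipped) (distance of punch from where it was at the start of the episode above 0.02 m or angle between punch's own z axis and vertical above 0.3 rad).
It fails at once if a bystander is pushed over 30 mm (distance of any of cone, jar, weight, hammer, mug from where it was at the start of the episode above 0.03 m).
It also fails if it takes over 67 s, if anything falls off the work surface, if the arm or the gripper's body presses on something with over 40 N, if the wrist force passes 120 N, or if a joint passes its speed limit or range.

## Robot

A 7-joint arm with a two-finger parallel gripper is mounted at the origin on the work surface. World frame = base frame: x ahead of the robot, y to its left, z up, the work surface at z = 0. Lengths are in mm, angles in rad, forces in N, time in s.
With the tool pointing down it reaches from about 350 to 900 mm from the base axis. Payload 19.9 kg.
Tool frame: the origin (TCP) lies at the very end of the fingers, on their centre line; the grasp point (between the pads) lies manip.pinch_z behind it (manip.pinch_z is the distance from the TCP to the grasp point, in mm); z points along the fingers, y is the direction in which the jaws open and shut (so a half turn about z gives the same grasp; the last joint's range is limited). The gripper opens to 85 mm and grips with 20 to 120 N. Pads are 22 mm wide; open, the fingers measure 114 mm over their backs; the gripper's body (76 mm by 85 mm) begins 54 mm behind the grasp point. The pads swing forward as they close: fully open they stand 13 mm farther back than shut.
Start: joints at [-1.306, 0.417, -0.01, 1.614, 0.005, 1.111, -0.053], TCP at [188.149, 595.988, 231.26] pointing down, gripper open.
Joint ranges: [-2.81, 2.81], [-0.39, 2.02], [-1.27, 1.25], [0.06, 2.57], [-1.19, 4.33], [0.19, 2], [-2.82, 2.82]. Speed limits (rad/s): [1.89, 1.89, 2.39, 2.39, 3.01, 3.01, 3.01].

## Interface

Orientations are given as [roll, pitch, yaw] about the fixed x, y, z axes, in that order (R = Rz(yaw) Ry(pitch) Rx(roll)).
In Python, from cell import manip, optics, finish_job gives the robot as it stands. The module is installed in compiled form; this text tells all that it offers.
- The arm moves only by the tool send_rows, never from a script. Its argument "steps" is a list that holds one entry, the list of rows, each a list of 7 numbers: the turn, a rotation vector about the tool's x, y, z as a fraction of full scale, then the shift along the tool's x, y, z as a fraction of full scale, then the gripper's target within -1 to 1 (fully open at 1, half-way at 0, shut at -1). A call has 1 to 5 rows; each row is the pose to reach, as a shift and turn from the pose commanded when the call began, along the tool's axes at that moment, turning the shorter way round; what a row does not reach only later rows make up. Full scale, the value 1, is 10 cm for a shift and pi rad for a turn. A row lasts 1/8 s, in which the tool goes at most 62.5 mm and 10.7 degrees, less where a joint would pass 70% of its speed; a pose out of reach is approached as far as the arm can. A call with a number of a shift or a turn outside -1 to 1 is refused whole. A call with a gripper value outside its range is refused whole. The fingers move at their own pace and stop on an object; the grip force is fixed at half the most. Time passes only in rows, so rows that repeat a pose let the fingers close. It gives the time, the measured TCP pose, the force and the opening at its end, in the units of the state.
- manip.sense(): the state, without advancing time (a new reading comes with each control period).
- optics.grab_frame(name): name is "scene" or "top" or "wrist"; returns a dict with "image" (384x512x3 uint8, red, green, blue), "mtx" (3x3 intrinsics, pixels), "world_to_cam" (4x4, takes a point from world to camera coordinates). Camera axes: x right, y up, looking along -z (the intrinsics and any distortion apply to the point x, -y, -z); pixel columns grow to the right and rows downward; lengths in mm; the calibration is good to about 2 mm. The wrist camera is an equidistant fisheye: a pixel r from the principal point sees the ray r / f radians off the axis. A picture is of the moment at which its call begins. There is no depth.
- finish_job(): hands the job in, once; it reports no verdict.
The state is a dict: "t": time; "joint_pos": joint angles; "dq": joint speeds; "tau": joint torques, N m; "ee_pos": TCP position; "eef_rot": TCP orientation; "contact_force": force on the tool from outside, world axes, zero at the start; "torque": the same for the moment, N m; "opening": finger opening in mm.
Only numpy, scipy, OpenCV 4.12 (cv2) and the standard library are available. Lean on these libraries where they do the work, as an engineer would, in place of code of your own. Each camera call takes 0.05 s, during which the arm holds its last target. There are 200 camera calls.

## Working session

There is one attempt and no reset: what is moved stays moved. The work goes in short steps, Python scripts to look and compute and a tool call to move; the robot and the scene stay as the last step left them, time stands still between calls to the robot, and variables do not carry over. Pictures are saved under pics/ and viewed, about 8 in all and at most 12, crops included, and the job is handed in when it is done.

Besides the shell and the picture viewer there is one more tool, called as a command line: name --argument value ..., lists and objects as JSON in quotes. send_rows: Moves the arm, as the interface text tells. Its arguments: {"type":"object","properties":{"steps":{"type":"array"}},"required":["steps"]}

```bash
mkdir -p pics
python3 - <<'E'
from cell import manip, optics
import cv2,json,numpy as np
print(manip.sense(), manip.pinch_z)
ims=[]
for n in("scene","top"):
    f=optics.grab_frame(n);np.savez(f"{n}0.npz",**f)
    cv2.imwrite(f"pics/{n}0.png",cv2.resize(f["image"][:,:,::-1],(800,600),interpolation=cv2.INTER_CUBIC))
    print(n,f["mtx"],f["world_to_cam"].round(4), [k for k in f])
E
```

```text
{'t': 0.0, 'joint_pos': array([-1.30652296,  0.41798202, -0.01032163,  1.61421351,  0.00471918,
        1.11068444, -0.05299126]), 'dq': array([-0.00015543, -0.00031706, -0.00043336,  0.00090693, -0.00025563,
       -0.00039182,  0.00134361]), 'tau': array([ 1.40085787e-03, -8.64432836e+01,  6.79558609e-01, -4.34892869e+01,
        1.91911025e-02,  7.37897702e-03, -1.64904105e-05]), 'ee_pos': array([188.03987737, 595.65953314, 230.63862918]), 'eef_rot': array([-3.14033314e+00,  1.02934293e-04,  2.83586206e+00]), 'contact_force': array([ 5.23465055e-01,  4.66908672e-04, -2.34295942e-01]), 'torque': array([-0.00728384,  0.04504151, -0.01968106]), 'opening': 85.55610952359395} 18.700000000000003
scene [[367.91430788   0.         252.20206406]
 [  0.         367.91430788 188.54280657]
 [  0.           0.           1.        ]] [[-8.0570000e-01  5.9190000e-01  2.4000000e-02  4.3719620e+02]
 [-2.9270000e-01 -4.3310000e-01  8.5250000e-01  1.1303670e+02]
 [ 5.1500000e-01  6.7980000e-01  5.2220000e-01 -1.4768973e+03]
 [ 0.0000000e+00  0.0000000e+00  0.0000000e+00  1.0000000e+00]] ['image', 'mtx', 'world_to_cam']
top [[496.35038846   0.         249.92787642]
 [  0.         496.35038846 192.21784533]
 [  0.           0.           1.        ]] [[ 1.6300000e-02 -9.9980000e-01  7.9000000e-03  2.8410100e+01]
 [ 9.9310000e-01  1.7100000e-02  1.1630000e-01 -6.0485120e+02]
 [-1.1640000e-01  6.0000000e-03  9.9320000e-01 -1.5625116e+03]
 [ 0.0000000e+00  0.0000000e+00  0.0000000e+00  1.0000000e+00]] ['image', 'mtx', 'world_to_cam']
```

View pics/scene0.png

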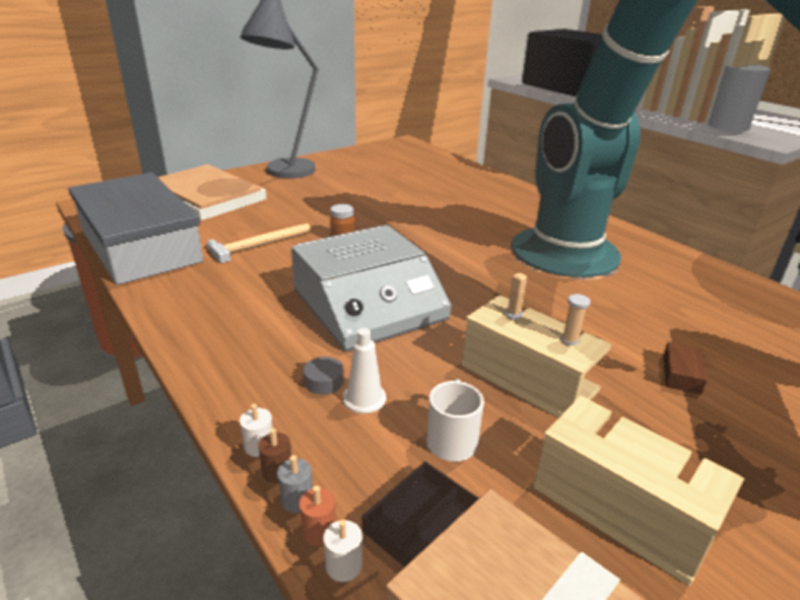

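View pics/top0.png

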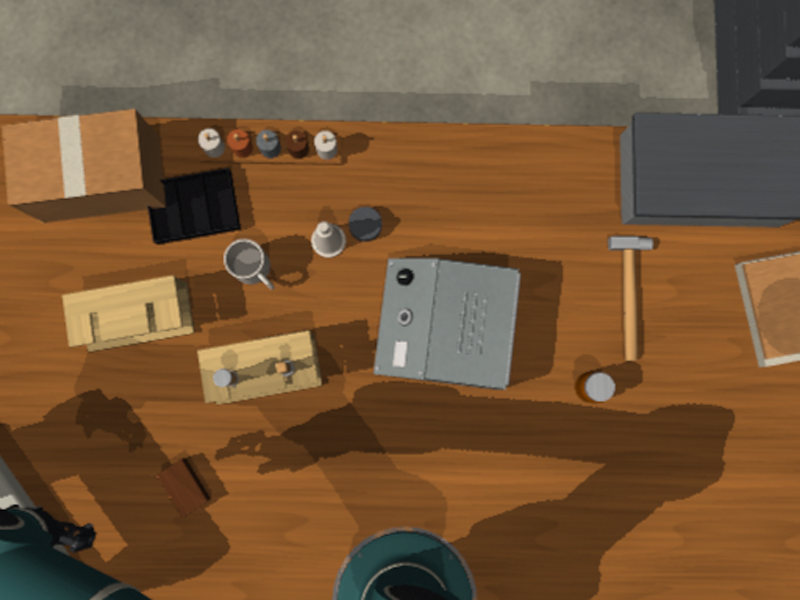

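The scene view (800x600 pixels) shows two rack-like blocks. One holds tools at scene (535,350) / top (258,368); the other is empty at scene (640,480) / top (128,313). The one with the tools is farther to the robot's right (top view: right = -y), so it is the one meant. The rod with its square wooden handle is at top (283,368). The steel-capped punch is at top (223,378). The winder is at top (448,322) with its port at top (405,317). I'll confirm in an enlarged crop.

Run:
```python
import cv2,numpy as np
T=[]
for n,(x,y,w) in [("scene",(290,170,104)),("top",(122,205,88)),("scene",(182,140,112)),("top",(232,160,108))]:
    im=np.load(n+"0.npz")["image"][:,:,::-1]; h=int(w*.75)
    T.append(cv2.resize(im[y:y+h,x:x+w],(400,300),interpolation=cv2.INTER_CUBIC))
cv2.imwrite("pics/tiles.png",np.vstack([np.hstack(T[:2]),np.hstack(T[2:])]))
```

```text
(no output)
```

View pics/tiles.png

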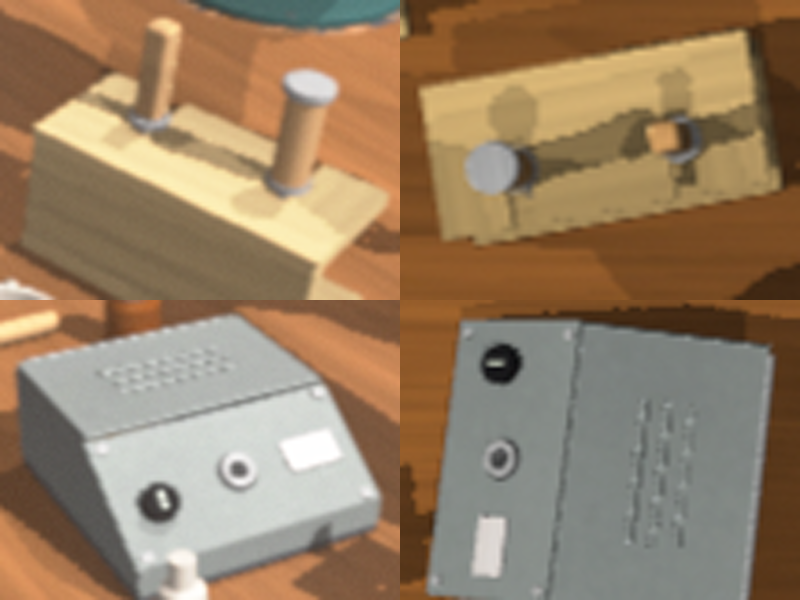

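Confirmed in tiles: the left rack tile shows the square-handled rod (scene tile 155,70; top tile 661,137) on the rack's -y side, and the capped punch on the +y side. The winder's port is at tile (238,469) in the scene view and (500,459) in the top view. Next I'll fit the poses.

```bash
cat > h.py <<'E'
import numpy as np,cv2
from scipy.optimize import least_squares
from scipy.spatial.transform import Rotation as Ro
C={n:np.load(n+"0.npz") for n in("scene","top")}
def proj(K,W,P):
    c=np.atleast_2d(P)@W[:3,:3].T+W[:3,3]
    return np.c_[K[0,0]*c[:,0]/-c[:,2]+K[0,2], K[1,1]*c[:,1]/c[:,2]+K[1,2]]
def fish(K,W,P):
    c=np.atleast_2d(P)@W[:3,:3].T+W[:3,3]
    d=np.c_[c[:,0],-c[:,1],-c[:,2]]; r=np.hypot(d[:,0],d[:,1]); th=np.arctan2(r,d[:,2])
    return np.c_[K[0,2]+K[0,0]*th*d[:,0]/r, K[1,2]+K[1,1]*th*d[:,1]/r]
P=lambda n,p:proj(C[n]["mtx"],C[n]["world_to_cam"],p)
tile={1:("scene",290,170,104),2:("top",122,205,88),3:("scene",182,140,112),4:("top",232,160,108)}
def px(t,u,v):
    n,x,y,w=tile[t]; u-=400*(t in(2,4)); v-=300*(t>2)
    return n,np.array([x,y])+(np.array([u,v])+.5)*w/400-.5
def rig(x,pts): return pts@np.array([[np.cos(x[3]),np.sin(x[3]),0],[-np.sin(x[3]),np.cos(x[3]),0],[0,0,1]])+x[:3]
def fit(obs,x0,**k):
    f=lambda x:np.concatenate([P(n,rig(x,np.array([p],float)))[0]-q for p,(n,q) in obs])
    s=least_squares(f,x0,loss="soft_l1"); return s.x,f(s.x).reshape(-1,2)
E
python3 - <<'E'
from h import *
w=[((150,120,110),px(3,20,366)),((150,-120,110),px(3,240,316)),((-10,118,108),px(3,85,440)),((-10,-118,108),px(3,323,382)),((-63,0,75),px(3,238,469)),((-110,-120,35),px(3,380,495)),
((-110,120,35),px(4,460,320)),((-110,-120,35),px(4,430,595)),((-10,118,108),px(4,580,322)),((-10,-118,108),px(4,550,598)),((150,118,110),px(4,773,347)),((-63,0,75),px(4,500,459))]
x,r=fit(w,[700,-50,0,-1.6]);print("winder",x.round(3),r.round(1).tolist())
def tri(obs,x0): return fit([((0,0,0),o) for o in obs],[*x0,0])
for nm,o in dict(port=(px(3,238,469),px(4,500,459)),rodtop=(px(1,163,26),px(2,661,137)),pcap=(px(1,311,84),px(2,493,168)),c1=(px(1,36,127),px(2,747,30)),c2=(px(1,320,262),px(2,420,88)),c3=(px(1,387,197),px(2,440,241)),collar=(px(1,152,119),px(2,678,140))).items():
    q,r=tri(o,(600,100,100));print(nm,q[:3].round(1),r.round(1).tolist())
k=[((55,-110,107),px(1,36,127)),((55,110,107),px(1,320,262)),((55,110,107),px(2,420,88)),((55,-110,107),px(2,747,30)),((-12,-55,187),px(1,163,26)),((-12,-55,187),px(2,661,137)),((-12,55,187),px(1,311,84)),((-12,55,187),px(2,493,168))]
x,r=fit(k,[450,250,0,.2]);print("rack",x.round(3),r.round(1).tolist())
print("notch",rig(x,np.array([[-12,-55,107.],[-12,55,107]])).round(1))
E
```

```text
winder [561.071 -51.615  -1.52   -1.678] [[-1.8, -0.7], [-0.6, -0.5], [0.4, 0.3], [-0.4, -0.2], [0.1, 0.1], [-0.1, 1.1], [0.6, 0.3], [-0.6, -0.2], [0.3, 0.4], [-0.6, 1.9], [-0.4, -0.1], [-0.0, -0.1]]
port [567.7  10.9  73.6] [[0.0, 0.0], [0.0, -0.0]]
rodtop [460.4 240.9 185.8] [[0.3, 0.0], [0.3, -0.2]]
pcap [438.  347.7 185.9] [[-0.2, -0.0], [-0.2, 0.1]]
c1 [533.5 198.2 105.9] [[-0.5, -0.0], [-0.4, 0.4]]
c2 [491.4 415.1 108.2] [[-0.3, -0.0], [-0.3, 0.2]]
c3 [391.7 395.7 104.9] [[0.5, 0.0], [0.5, -0.3]]
collar [459.6 241.4 108.8] [[-0.3, -0.0], [-0.2, 0.2]]
rack [ 4.59783e+02  2.96256e+02 -5.69000e-01  1.99000e-01] [[-0.8, 0.2], [-0.6, 0.6], [-0.1, 0.0], [-0.8, -0.2], [0.5, -0.5], [0.6, 0.3], [0.1, -0.3], [-0.3, 0.5]]
notch [[458.9 240.  106.4]
 [437.2 347.8 106.4]]
```

send_rows --steps '[[[0,0,0,-0.45,-0.32,0,1],[0,0,0,-0.91,-0.64,0,1],[0,0,0,-0.91,-0.64,0,1]]]'

```text
t: 0.48
ee_pos: [258.9, 504.4, 231.3]
eef_rot: [-3.141, 0.001, 2.83]
contact_force: [-0.5, 1.6, 0.5]
opening: 85.3
```

send_rows --steps '[[[0,0,0,-0.45,-0.32,0,1],[0,0,0,-0.91,-0.64,0,1],[0,0,0,-0.91,-0.64,0,1]]]'

```text
t: 0.85
ee_pos: [325.6, 416.3, 231.3]
eef_rot: [-3.141, 0.001, 2.831]
contact_force: [-0.5, 1.6, 0.9]
opening: 85.6
```

send_rows --steps '[[[0,0,-0.06,-0.45,-0.32,0,1],[0,0,-0.12,-0.91,-0.64,0,1],[0,0,-0.16,-0.91,-0.64,0,1],[0,0,-0.16,-0.91,-0.64,0,1]]]'

```text
t: 1.35
ee_pos: [390.7, 330.9, 231.2]
eef_rot: [-3.142, -0.0, -2.946]
contact_force: [-0.3, 0.8, 0.8]
opening: 85.3
```

```bash
cat >> h.py <<'E'
from cell import manip, optics
def rel(T,R,s=None):
    """shift(100mm) and rotvec(pi) in tool axes from current pose to (T, Ro R)"""
    s=s or manip.sense(); R0=Ro.from_euler("xyz",s["eef_rot"])
    print("rot/pi",((R0.inv()*R).as_rotvec()/np.pi).round(4),"shift",(R0.inv().apply(np.array(T)-s["ee_pos"])/100).round(3))
RA=.199
down=Ro.from_euler("xyz",[np.pi,0,RA+np.pi])
E
python3 - <<'E'
from h import *
rel([459.5,240.5,231],down)
E
```

```text
rot/pi [-0.     -0.0001 -0.0011] shift [-0.5   -1.02   0.002]
```

send_rows --steps '[[[0,0,-0.001,-0.25,-0.5,0,1],[0,0,-0.001,-0.5,-1,0,1],[0,0,-0.001,-0.5,-1,0,1],[0,0,-0.001,-0.5,-1,0,1]]]'

```text
t: 1.85
ee_pos: [458.6, 243.8, 231.1]
eef_rot: [3.141, -0.0, -2.943]
contact_force: [0.2, -0.3, 0.1]
opening: 85.3
```

Run:
```python
from h import *
f=optics.grab_frame("wrist");np.savez("wrist1.npz",**f)
print(f["mtx"],np.linalg.inv(f["world_to_cam"]).round(3),manip.sense()["ee_pos"],manip.sense()["joint_pos"].round(2))
im=cv2.resize(f["image"][:,:,::-1],(800,600),interpolation=cv2.INTER_CUBIC)
for p,c in [((459.5,240.5,187),(0,0,255)),((459.5,240.5,112),(0,255,0)),((437.2,347.8,187),(255,0,0)),((567.7,10.9,74),(0,255,255))]:
    u=(fish(f["mtx"],f["world_to_cam"],p)[0]+.5)*1.5625-.5; print(u); cv2.drawMarker(im,tuple(int(a) for a in u.round()),c,0,14,1)
cv2.imwrite("pics/wrist1.png",im)
```

```text
[[297.31863964   0.         259.67033237]
 [  0.         297.31863964 190.2224902 ]
 [  0.           0.           1.        ]] [[-1.98000e-01 -9.35000e-01 -2.95000e-01  3.82217e+02]
 [ 9.80000e-01 -1.89000e-01 -5.90000e-02  2.28652e+02]
 [-0.00000e+00 -3.01000e-01  9.54000e-01  3.72764e+02]
 [ 0.00000e+00  0.00000e+00  0.00000e+00  1.00000e+00]] [458.39238034 244.09887516 231.12542273] [-0.67  0.23  0.15  1.88 -0.04  1.04  1.26]
[397.54712989 340.28345403]
[399.79569149 290.58845568]
[631.35472568 335.81925258]
[103.56906344 348.46567027]
```

View pics/wrist1.png

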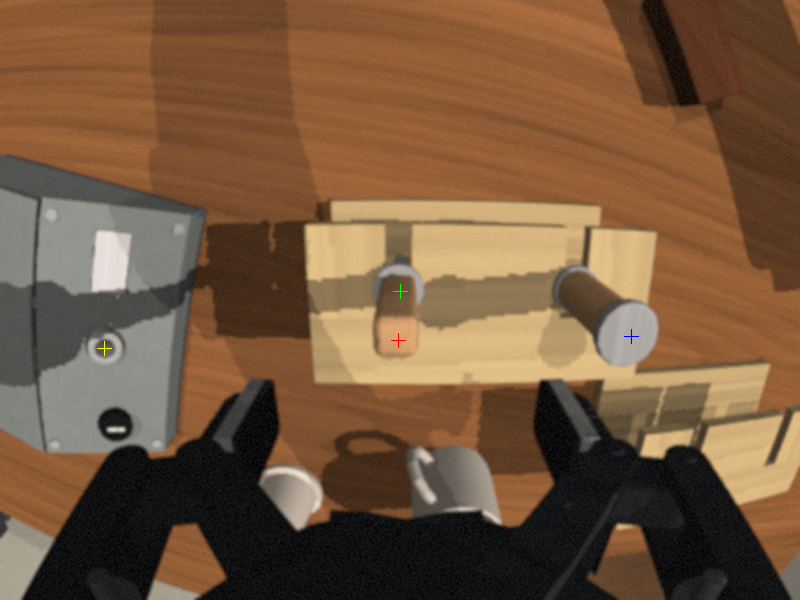

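The wrist view confirms the estimates: the red and green marks sit on the rod's handle top (398,340) and collar (400,290). Blue is on the punch cap (628,333), and yellow is within about 2 px of the port (105,347). I'll descend and grasp.

Run:
```python
from h import *
print(manip.sense()["ee_pos"]);rel([459.5,240.5,138],down)
```

```text
[458.39238034 244.09887516 231.12542273]
rot/pi [ 0.0001 -0.0001  0.0003] shift [-0.004 -0.038  0.931]
```

send_rows --steps '[[[0,0,0,0,0,0,1],[0,0,0,0,0,0,1]]]'

```text
t: 2.15
ee_pos: [458.9, 243.2, 231.3]
eef_rot: [3.142, -0.0, -2.941]
contact_force: [0.5, -0.1, -0.0]
opening: 85.4
```

send_rows --steps '[[[0,0,0,0,-0.027,0.3,1],[0,0,0,0,-0.027,0.6,1],[0,0,0,0,-0.027,0.93,1],[0,0,0,0,-0.027,0.93,1],[0,0,0,0,-0.027,0.93,1]]]'

```text
t: 2.78
ee_pos: [460.3, 240.2, 139.5]
eef_rot: [3.141, 0.001, -2.942]
contact_force: [-0.9, -0.1, -0.2]
opening: 85.1
```

send_rows --steps '[[[0,0,0,0,0,0,-1],[0,0,0,0,0,0,-1],[0,0,0,0,0,0,-1],[0,0,0,0,0,0,-1],[0,0,0,0,0,0,-1]]]'

```text
t: 3.4
ee_pos: [459.9, 239.8, 138.6]
eef_rot: [3.142, 0.0, -2.942]
contact_force: [-1.7, 0.3, 5.9]
opening: 19.1
```

send_rows --steps '[[[0,0,0,0,0,0,-1],[0,0,0,0,0,0,-1],[0,0,0,0,0,0,-1]]]'

```text
t: 3.78
ee_pos: [460.0, 239.9, 138.6]
eef_rot: [3.142, 0.0, -2.942]
contact_force: [-1.1, -0.2, 5.6]
opening: 18.9
```

send_rows --steps '[[[0,0,0,0,0,-0.2,-1],[0,0,0,0,0,-0.5,-1],[0,0,0,0,0,-0.95,-1],[0,0,0,0,0,-1,-1],[0,0,0,0,0,-1,-1]]]'

```text
t: 4.4
ee_pos: [459.7, 239.7, 238.0]
eef_rot: [-3.142, -0.0, -2.942]
contact_force: [0.1, -0.3, -1.1]
opening: 18.9
```

```bash
cat >> h.py <<'E'
wy=-1.678; port=np.array([567.7,10.9,74.3]); wx=np.array([np.cos(wy),np.sin(wy),0])
ax=np.cos(np.radians(35))*np.array([0,0,1.])-np.sin(np.radians(35))*wx
L=111.6
tilt=Ro.align_vectors([-ax],[[0,0,-1.]])[0]
c=np.cross([0,0,-1.],-ax); c/=np.linalg.norm(c); tilt=Ro.from_rotvec(c*np.radians(35))*down
E
python3 - <<'E'
from h import *
print(tilt.apply([0,0,1]),ax, tilt.as_euler("xyz"), port+(60+L)*ax); rel(port+(60+L)*ax,tilt)
E
```

```text
[-0.06137179 -0.57028364 -0.81915204] [0.06137179 0.57028364 0.81915204] [-2.55291841 -0.17377275 -2.99539121] [578.23139902 108.76067289 214.8664908 ]
rot/pi [0.1854 0.0587 0.0003] shift [-0.902 -1.519  0.231]
```

send_rows --steps '[[[0.046,0.015,0,-0.12,-0.19,0,-1],[0.093,0.03,0,-0.24,-0.4,0,-1],[0.14,0.044,0,-0.36,-0.6,0,-1],[0.185,0.059,0,-0.45,-0.76,0,-1],[0.185,0.059,0,-0.45,-0.76,0,-1]]]'

```text
t: 5.03
ee_pos: [518.4, 174.8, 235.3]
eef_rot: [-2.551, -0.179, -2.993]
contact_force: [-0.3, 0.3, -1.2]
opening: 19.1
```

Run:
```python
from h import *
rel(port+(60+L)*ax,tilt); print(manip.sense()["joint_pos"].round(2))
```

```text
rot/pi [-0.0006 -0.0012  0.0015] shift [-0.523 -0.553  0.506]
[-0.8   0.51  0.23  1.62  0.36  1.44  1.08]
```

send_rows --steps '[[[0,-0.001,0,-0.17,-0.18,0.17,-1],[0,-0.001,0,-0.35,-0.37,0.34,-1],[0,-0.001,0,-0.52,-0.55,0.51,-1],[0,-0.001,0,-0.52,-0.55,0.51,-1],[0,-0.001,0,-0.52,-0.55,0.51,-1]]]'

```text
t: 5.65
ee_pos: [578.2, 107.8, 217.5]
eef_rot: [-2.556, -0.172, -2.993]
contact_force: [0.1, 0.7, -0.6]
opening: 19.1
```

Run:
```python
from h import *
rel(port+(60+L)*ax,tilt); s=manip.sense();print(s["joint_pos"].round(2))
R=Ro.from_euler("xyz",s["eef_rot"]); tip=s["ee_pos"]+R.apply([0,0,L])
T=[]
for n in("scene","wrist"):
    f=optics.grab_frame(n);np.savez(n+"2.npz",**f); g=fish if n=="wrist" else proj
    q=lambda p:g(f["mtx"],f["world_to_cam"],p)[0]
    m=((q(port)+q(tip))/2).round().astype(int); w=100 if n=="wrist" else 60
    x,y=m-[w//2,w//2]; x=max(x,0);y=max(y,0);k=400/w
    im=cv2.resize(f["image"][y:y+w,x:x+w,::-1],(400,400),interpolation=cv2.INTER_CUBIC)
    for p,c in((port,(0,255,255)),(tip,(0,0,255)),(s["ee_pos"]+R.apply([0,0,L-75]),(0,255,0))):
        cv2.drawMarker(im,tuple(int(a) for a in ((q(p)-[x,y]+.5)*k-.5).round()),c,0,14,1)
    T.append(im)
    print(n,x,y,w,im.shape)
cv2.imwrite("pics/p2.png",np.hstack(T))
```

```text
rot/pi [0.0009 0.0009 0.0002] shift [-0.006  0.022  0.016]
[-0.68  0.56  0.27  1.59  0.38  1.36  1.2 ]
scene 221 152 60 (400, 400, 3)
wrist 209 129 100 (400, 400, 3)
```

View pics/p2.png

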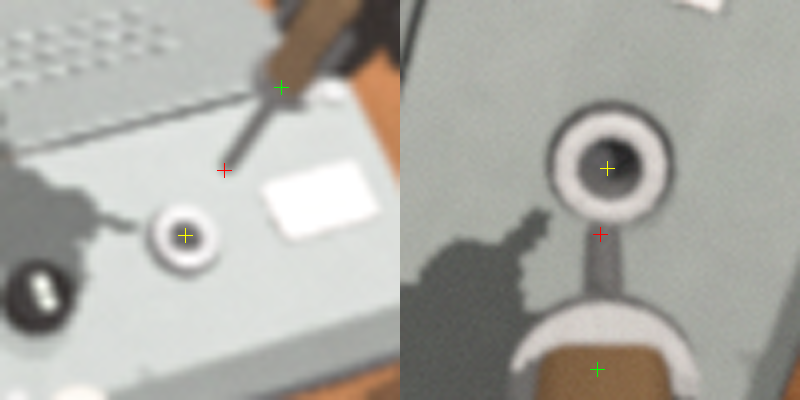

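The tiles show the rod tip (228,165 left; 603,230 right) lined up on the port mouth (185,237 left; 610,167 right). All marks agree within about 1 camera pixel. I'll insert 10 mm first.

send_rows --steps '[[[0.001,0.001,0,0,0.015,0.15,-1],[0.001,0.001,0,0,0.015,0.35,-1],[0.001,0.001,0,0,0.015,0.55,-1],[0.001,0.001,0,0,0.015,0.71,-1],[0.001,0.001,0,0,0.015,0.71,-1]]]'

```text
t: 6.38
ee_pos: [573.3, 68.2, 157.5]
eef_rot: [-2.55, -0.177, -2.996]
contact_force: [0.4, -0.0, -0.5]
opening: 19.3
```

Run:
```python
from h import *
rel(port+(-25+L)*ax,tilt)
```

```text
rot/pi [-0.0009 -0.0008  0.0005] shift [-0.007  0.005  0.146]
```

send_rows --steps '[[[0,0,0,0,0,0.08,-1],[0,0,0,0,0,0.16,-1],[0,0,0,0,0,0.22,-1],[0,0,0,0,0,0.25,-1],[0,0,0,0,0,0.25,-1]]]'

```text
t: 7.0
ee_pos: [572.5, 54.8, 138.1]
eef_rot: [-2.551, -0.175, -2.994]
contact_force: [0.1, 1.8, 2.8]
opening: 19.4
```

send_rows --steps '[[[0,0,0,0,0,0.03,-1],[0,0,0,0,0,0.06,-1],[0,0,0,0,0,0.08,-1],[0,0,0,0,0,0.08,-1],[0,0,0,0,0,0.08,-1]]]'

```text
t: 7.62
ee_pos: [572.1, 50.4, 131.7]
eef_rot: [-2.551, -0.174, -2.994]
contact_force: [-1.1, 4.1, 6.8]
opening: 19.6
```

Run:
```python
from h import *
rel(port+(-43+L)*ax,tilt); s=manip.sense(); print(s["contact_force"],s["contact_force"]@ax)
f=optics.grab_frame("scene");cv2.imwrite("pics/s3.png",cv2.resize(f["image"][100:292,130:386,::-1],(640,480)))
```

```text
rot/pi [-0.0006  0.      0.0004] shift [0.    0.004 0.012]
[-1.11571469  4.0778301   6.78717856] 7.816777581452753
```

send_rows --steps '[[[0,0,0,0,0,0.02,-1],[0,0,0,0,0,0.035,-1],[0,0,0,0,0,0.035,-1],[0,0,0,0,0,0.035,-1]]]'

```text
t: 8.18
ee_pos: [572.0, 48.5, 128.9]
eef_rot: [-2.551, -0.174, -2.994]
contact_force: [-0.5, 4.5, 8.1]
opening: 19.1
```

Run:
```python
from h import *
s=manip.sense(); print(s["contact_force"]@ax)
f=optics.grab_frame("scene");cv2.imwrite("pics/s3.png",cv2.resize(f["image"][100:292,130:386,::-1],(640,480)))
```

```text
9.157070205017197
```

View pics/s3.png

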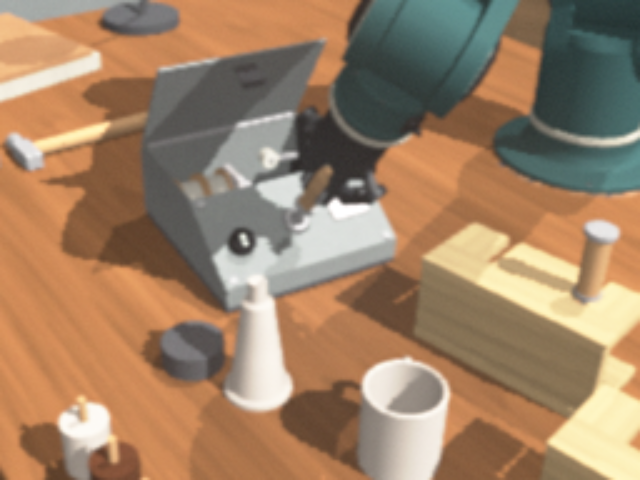

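The scene crop shows the cover up (230,100), with the roller (268,158) visible in the compartment. The rod is in the port at (297,215). I'll withdraw along the axis.

send_rows --steps '[[[0,0,0,0,0,-0.1,-1],[0,0,0,0,0,-0.3,-1],[0,0,0,0,0,-0.6,-1],[0,0,0,0,0,-0.95,-1],[0,0,0,0,0,-1,-1]]]'

```text
t: 8.85
ee_pos: [578.4, 106.8, 211.7]
eef_rot: [-2.552, -0.173, -2.993]
contact_force: [0.3, 0.4, -1.7]
opening: 19.4
```

send_rows --steps '[[[0,0,0,0.17,0.18,-0.17,-1],[0,0,0,0.35,0.37,-0.34,-1],[0,0,0,0.52,0.55,-0.51,-1],[0,0,0,0.52,0.55,-0.51,-1],[0,0,0,0.52,0.55,-0.51,-1]]]'

```text
t: 9.48
ee_pos: [518.5, 170.4, 230.5]
eef_rot: [-2.55, -0.175, -2.996]
contact_force: [1.1, -0.6, -1.2]
opening: 19.2
```

Run:
```python
from h import *
rel([460,239.9,240],down)
```

```text
rot/pi [-0.1863 -0.0592  0.0002] shift [ 0.487  0.636 -0.439]
```

send_rows --steps '[[[-0.046,-0.015,0,0.12,0.16,-0.11,-1],[-0.093,-0.03,0,0.24,0.32,-0.22,-1],[-0.14,-0.044,0,0.36,0.48,-0.33,-1],[-0.186,-0.059,0,0.487,0.636,-0.439,-1],[-0.186,-0.059,0,0.487,0.636,-0.439,-1]]]'

```text
t: 10.1
ee_pos: [459.9, 238.8, 240.9]
eef_rot: [3.141, 0.001, -2.945]
contact_force: [0.8, -0.3, 0.2]
opening: 19.2
```

send_rows --steps '[[[0,0,0,0,0,0,-1],[0,0,0,0,0,0,-1],[0,0,0,0,0,0,-1]]]'

```text
t: 10.48
ee_pos: [459.9, 241.0, 240.0]
eef_rot: [-3.14, -0.001, -2.941]
contact_force: [0.3, 0.1, -1.4]
opening: 19.3
```

Run:
```python
from h import *
rel([460,239.9,138.6],down)
s=manip.sense();R=Ro.from_euler("xyz",s["eef_rot"])
T=[]
nt=np.array([459.3,240.2,107]);tip=s["ee_pos"]+R.apply([0,0,L])
for n in("scene","wrist"):
    f=optics.grab_frame(n); g=fish if n=="wrist" else proj
    q=lambda p:g(f["mtx"],f["world_to_cam"],p)[0]
    m=((q(nt)+q(tip))/2).round().astype(int); w=100
    x,y=m-[w//2,w//2];k=400/w
    im=cv2.resize(f["image"][y:y+w,x:x+w,::-1],(400,400),interpolation=cv2.INTER_CUBIC)
    for p,c in((nt,(0,255,255)),(tip,(0,0,255)),(s["ee_pos"]+R.apply([0,0,L-80]),(0,255,0))):
        cv2.drawMarker(im,tuple(int(a) for a in ((q(p)-[x,y]+.5)*k-.5).round()),c,0,14,1)
    T.append(im)
cv2.imwrite("pics/p4.png",np.hstack(T))
```

```text
rot/pi [-0.0004 -0.0003  0.0005] shift [ 0.    -0.01   1.014]
```

View pics/p4.png

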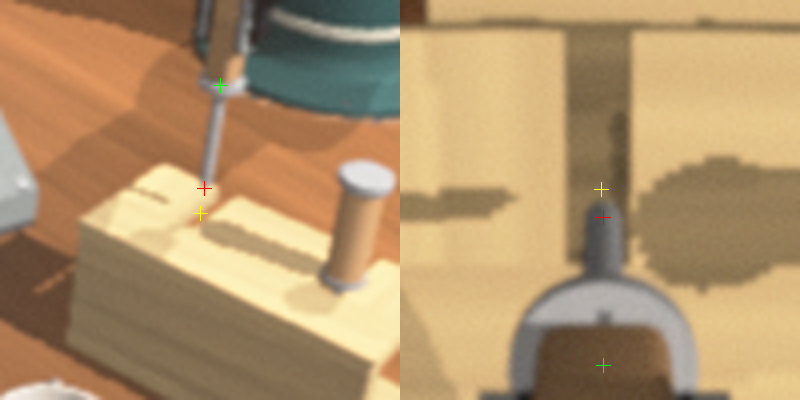

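The crop shows the rod tip (605,216) over the notch (568–630, centre 599) and the rod upright. I'll lower it with a 1.2 mm correction.

send_rows --steps '[[[0,0,0,0,-0.012,0.15,-1],[0,0,0,0,-0.012,0.4,-1],[0,0,0,0,-0.012,0.7,-1],[0,0,0,0,-0.012,0.95,-1],[0,0,0,0,-0.012,0.98,-1]]]'

```text
t: 11.2
ee_pos: [459.0, 238.9, 140.4]
eef_rot: [-3.14, -0.003, -2.941]
contact_force: [0.9, 0.4, -0.7]
opening: 19.2
```

send_rows --steps '[[[0,0,0,0,0,0.01,-1],[0,0,0,0,0,0.03,-1],[0,0,0,0,0,0.03,-1]]]'

```text
t: 11.58
ee_pos: [460.2, 239.8, 139.9]
eef_rot: [3.141, 0.001, -2.941]
contact_force: [0.3, 0.4, -0.9]
opening: 19.1
```

send_rows --steps '[[[0,0,0,0,0,0.015,-1],[0,0,0,0,0,0.015,-1],[0,0,0,0,0,0.015,-1]]]'

```text
t: 11.95
ee_pos: [460.4, 239.8, 138.6]
eef_rot: [3.141, 0.001, -2.941]
contact_force: [-0.7, -1.1, 7.4]
opening: 19.4
```

send_rows --steps '[[[0,0,0,0,0,0,1],[0,0,0,0,0,0,1],[0,0,0,0,0,0,1],[0,0,0,0,0,0,1],[0,0,0,0,0,0,1]]]'

```text
t: 12.58
ee_pos: [460.0, 239.7, 138.0]
eef_rot: [-3.142, -0.0, -2.941]
contact_force: [1.1, -0.5, -0.4]
opening: 85.3
```

send_rows --steps '[[[0,0,0,0,0,-0.1,1],[0,0,0,0,0,-0.3,1],[0,0,0,0,0,-0.7,1],[0,0,0,0,0,-1,1],[0,0,0,0,0,-1,1]]]'

```text
t: 13.2
ee_pos: [461.0, 240.2, 240.7]
eef_rot: [3.14, 0.004, -2.941]
contact_force: [0.3, -0.2, -0.5]
opening: 85.4
```

Run:
```python
from h import *
T=[]
for n,(x,y,w,h) in (("scene",(180,100,210,160)),("wrist",(130,80,256,195))):
    f=optics.grab_frame(n);np.savez(n+"5.npz",**f)
    T.append(cv2.resize(f["image"][y:y+h,x:x+w,::-1],(400,300),interpolation=cv2.INTER_CUBIC))
cv2.imwrite("pics/p5.png",np.hstack(T))
```

```text
(no output)
```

View pics/p5.png

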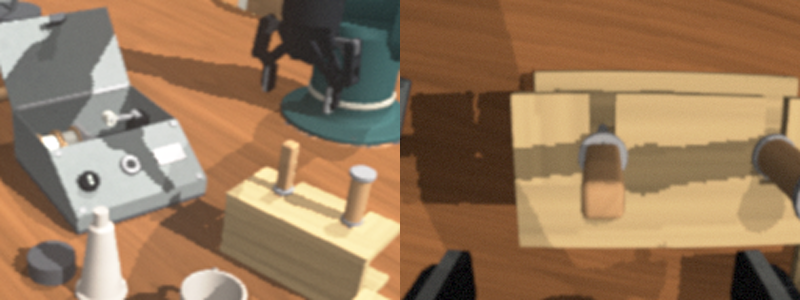

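The left tile shows the rod standing in its notch (285,165), the cover open, and the roller at (110,117). The right tile shows the collar (603,150) seated in the notch. Next is the roller.

```bash
cat >> h.py <<'E'
rol=rig(np.array([561.07,-51.6,0,wy]),np.array([[75,-33,98.]]))[0]
Rw=Ro.from_euler("xyz",[np.pi,0,wy+np.pi*1.5])
E
python3 - <<'E'
from h import *
print(rol); rel([rol[0],rol[1],200],Rw)
f=np.load("scene5.npz"); print(proj(f["mtx"],f["world_to_cam"],rol-[0,0,11]))
E
```

```text
[ 520.23456312 -122.63849024   98.        ]
rot/pi [0.     0.0001 0.0979] shift [ 0.13  -3.67   0.381]
[[236.72910887 162.56774342]]
```

send_rows --steps '[[[0,0,0,0,-0.45,0,1],[0,0,0,0.04,-0.9,0,-1],[0,0,0,0.04,-0.95,0,-1]]]'

```text
t: 13.68
ee_pos: [475.0, 142.7, 237.3]
eef_rot: [-3.141, -0.001, -2.945]
contact_force: [0.4, 0.2, -0.2]
opening: 51.7
```

send_rows --steps '[[[0,0,0,0,-0.45,0,-1],[0,0,0,0.04,-0.9,0,-1],[0,0,0,0.04,-0.95,0,-1]]]'

```text
t: 14.05
ee_pos: [489.9, 49.6, 237.4]
eef_rot: [-3.141, -0.001, -2.945]
contact_force: [0.4, -0.1, 0.1]
opening: -0.0
```

send_rows --steps '[[[0,0,0.04,0,-0.45,0,-1],[0,0,0.08,0.04,-0.9,0,-1],[0,0,0.098,0.04,-0.95,0,-1],[0,0,0.098,0.04,-0.95,0,-1],[0,0,0.098,0.04,-0.95,0,-1]]]'

```text
t: 14.68
ee_pos: [504.9, -40.7, 237.6]
eef_rot: [3.142, -0.001, 3.037]
contact_force: [-0.0, -1.1, -0.4]
opening: -0.1
```

Run:
```python
from h import *
rel([rol[0],rol[1],150],Rw)
```

```text
rot/pi [ 0.     -0.0002  0.0009] shift [-0.238 -0.799  0.876]
```

send_rows --steps '[[[0,0,0,-0.12,-0.4,0.2,-1],[0,0,0,-0.24,-0.8,0.5,-1],[0,0,0,-0.24,-0.8,0.87,-1],[0,0,0,-0.24,-0.8,0.87,-1],[0,0,0,-0.24,-0.8,0.87,-1]]]'

```text
t: 15.3
ee_pos: [520.8, -123.3, 152.2]
eef_rot: [3.141, 0.001, 3.036]
contact_force: [0.7, 0.6, 0.5]
opening: -0.1
```

Run:
```python
from h import *
rel([rol[0],rol[1],102],Rw)
T=[]
for n in("scene","wrist"):
    f=optics.grab_frame(n); g=fish if n=="wrist" else proj
    q=lambda p:g(f["mtx"],f["world_to_cam"],p)[0]
    w=80 if n=="scene" else 140
    x,y=(q(rol).round().astype(int)-w//2).clip(0);k=400/w
    im=cv2.resize(f["image"][y:y+w,x:x+w,::-1],(400,400),interpolation=cv2.INTER_CUBIC)
    for p,c in((rol,(0,255,255)),(manip.sense()["ee_pos"],(0,0,255))):
        cv2.drawMarker(im,tuple(int(a) for a in ((q(p)-[x,y]+.5)*k-.5).round()),c,0,14,1)
    T.append(im)
cv2.imwrite("pics/p6.png",np.hstack(T))
```

```text
rot/pi [0.0001 0.0003 0.0004] shift [0.007 0.006 0.502]
```

View pics/p6.png

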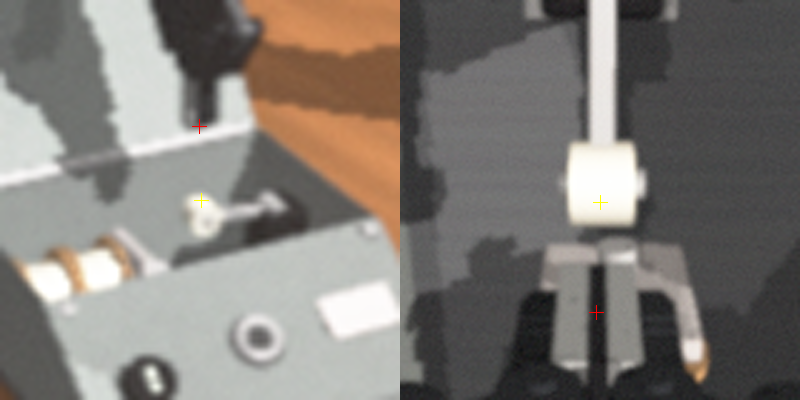

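The tiles show the roller (603,183 right; 205,212 left) under the shut fingers, aligned with the TCP mark. I'll press down gently.

send_rows --steps '[[[0,0,0,0,0,0.2,-1],[0,0,0,0,0,0.4,-1],[0,0,0,0,0,0.5,-1],[0,0,0,0,0,0.55,-1],[0,0,0,0,0,0.55,-1]]]'

```text
t: 16.02
ee_pos: [520.5, -124.0, 96.4]
eef_rot: [3.142, 0.0, 3.034]
contact_force: [-0.2, 0.2, 0.9]
opening: 0.1
```

send_rows --steps '[[[0,0,0,0,0,0.04,-1],[0,0,0,0,0,0.08,-1],[0,0,0,0,0,0.12,-1],[0,0,0,0,0,0.15,-1],[0,0,0,0,0,0.15,-1]]]'

```text
t: 16.65
ee_pos: [520.1, -124.2, 80.8]
eef_rot: [-3.141, -0.0, 3.034]
contact_force: [0.7, 0.4, 2.8]
opening: 0.1
```

send_rows --steps '[[[0,0,0,0,0,0.03,-1],[0,0,0,0,0,0.06,-1],[0,0,0,0,0,0.09,-1],[0,0,0,0,0,0.1,-1],[0,0,0,0,0,0.1,-1]]]'

```text
t: 17.27
ee_pos: [520.0, -124.1, 70.9]
eef_rot: [-3.142, -0.001, 3.034]
contact_force: [-2.4, 0.1, 4.3]
opening: -0.1
```

Run:
```python
from h import *
s=manip.sense();print(s["ee_pos"],s["contact_force"])
f=optics.grab_frame("wrist"); q=fish(f["mtx"],f["world_to_cam"],rol-[0,0,25])[0].round().astype(int); x,y=(q-60).clip(0)
g=optics.grab_frame("scene"); u,v=P("scene",rol)[0].round().astype(int)-50
cv2.imwrite("pics/p7.png",np.hstack([cv2.resize(g["image"][v:v+100,u:u+100,::-1],(400,400)),cv2.resize(f["image"][y:y+120,x:x+120,::-1],(400,400))]))
```

```text
[ 520.02830841 -124.14257271   70.86190055] [-2.42431994  0.11678948  4.25592737]
```

View pics/p7.png

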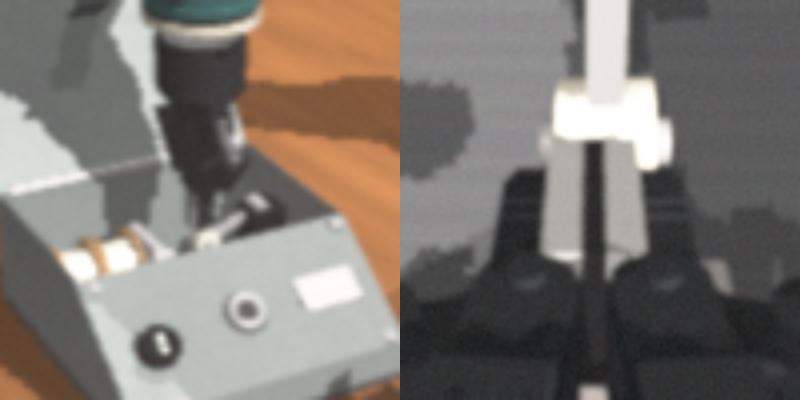

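Roller pressed down about 27 mm (right tile 605,110; left 205,238), force about 5 N. I'll add a further 3 mm for margin, then retreat straight up.

send_rows --steps '[[[0,0,0,0,0,0.02,-1],[0,0,0,0,0,0.03,-1],[0,0,0,0,0,0.03,-1]]]'

```text
t: 17.75
ee_pos: [520.1, -124.1, 67.9]
eef_rot: [-3.142, -0.0, 3.034]
contact_force: [-3.6, 0.6, 4.1]
opening: -0.4
```

send_rows --steps '[[[0,0,0,0,0,-0.1,-1],[0,0,0,0,0,-0.2,-1],[0,0,0,0,0,-0.35,-1],[0,0,0,0,0,-0.6,-1],[0,0,0,0,0,-0.95,-1]]]'

```text
t: 18.38
ee_pos: [519.9, -124.1, 164.2]
eef_rot: [-3.141, -0.001, 3.034]
contact_force: [0.2, 1.0, 0.3]
opening: -0.1
```

send_rows --steps '[[[0,0,0,0.3,0,-0.4,-1],[0,0,0,0.6,0,-0.8,-1],[0,0,0,0.6,0,-0.8,-1],[0,0,0,0.6,0,-0.8,-1],[0,0,0,0.6,0,-0.8,-1]]]'

```text
t: 19.0
ee_pos: [460.6, -117.6, 242.3]
eef_rot: [-3.141, -0.001, 3.034]
contact_force: [0.3, 0.4, -0.0]
opening: -0.5
```

Run:
```python
from h import *
s=manip.sense();print(s["t"],s["ee_pos"],s["contact_force"])
f=optics.grab_frame("scene");cv2.imwrite("pics/s8.png",cv2.resize(f["image"][90:300,120:400,::-1],(800,600),interpolation=cv2.INTER_CUBIC))
```

```text
19.0 [ 460.56259363 -117.64383665  242.26544138] [ 0.34475671  0.35812391 -0.03271978]
```

View pics/s8.png

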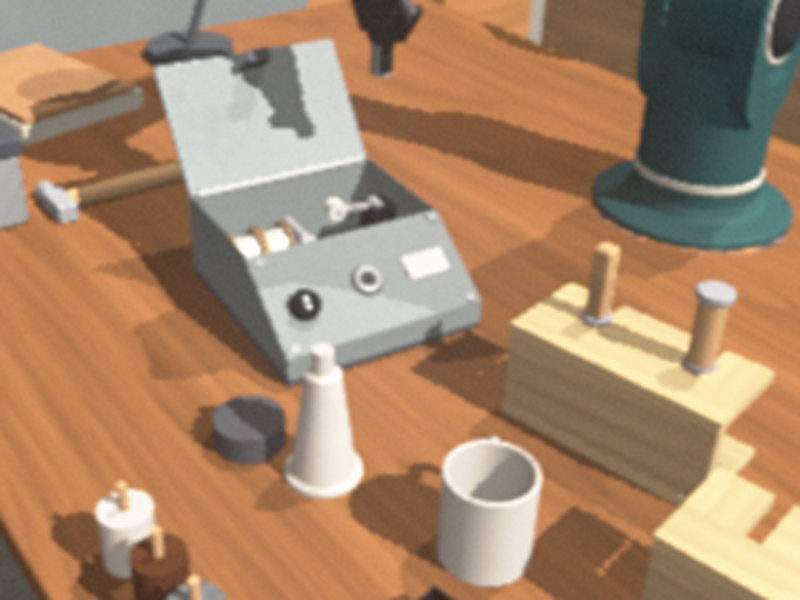

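The final view shows the cover open (265,120) and the roller back up at (335,208), the same place as before the press. The rod (600,285) and punch (707,330) stand in the rack, and the bystanders are in place. I'll hand the job in.

```bash
python3 -c "
from cell import finish_job
print(finish_job())"
```

```text
the job is handed in; nothing more can be done
None
```

I carried out every step and handed the job in at about 19 s of the 67 s allowed. No verdict comes back, so the result rests on my own checks.

- **Latch and cover:** I pushed the release rod about 46 mm into the access hole along its axis, at about 9 N. Later pictures show the cover fully raised and leaning back. I had no direct reading of the cover angle or the latch position.
- **Rod:** It stands upright with its collar seated in the notch it came from, seen in the scene and wrist views after release.
- **Switch:** With the fingers shut I pressed the roller about 30 mm down at about 4–5 N. The click is expected at about 20 mm. A sideways force of up to 3.6 N showed during the press, probably the roller rubbing. The click itself could not be sensed directly, so I inferred it from the depth. The roller returned to its starting position within about 1 pixel.
- **Everything else:** The punch, cone, weight, mug and hammer appear unmoved in the last picture. The jar is hidden behind the cover there, and the arm never came near it. The robot is clear of everything.

No check failed, and measured positions agreed with the views to about 2 mm.

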